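Load the wax-tin rack and hold its cover plate ready for the screws

ROBOT

A 6-joint arm with a two-finger parallel gripper is mounted at the origin on a cart in front of the work surface, level with it; the furniture and walls round the work are solid. World frame = base frame: x ahead of the robot, y to its left, z up, the work surface at z = 0. Lengths are in m, angles in rad, forces in N, time in s.
With the tool pointing down it reaches from about 0.25 to 0.775 m from the base axis. Payload 4 kg.
Tool frame: the origin (TCP) lies on the centre line of the jaws, within the pads' length; the fingertips stand 11 mm ahead of it and the grasp point (between the pads) lies 8 mm behind it (ctrl.tip_reach is the distance from the TCP to the fingertips, in m); z points along the fingers, y is the direction in which the jaws open and shut (so a half turn about z gives the same grasp; the last joint's range is limited). The gripper opens to 85 mm and grips with 20 to 120 N. Pads are 22 mm wide; open, the fingers measure 114 mm over their backs; the gripper's body (76 mm by 85 mm) begins 54 mm behind the grasp point. The pads swing forward as they close: fully open they stand 13 mm farther back than shut.
Start: joints at [1.212, 0.087, 1.371, -0, 1.684, -0.103], TCP at [0.139, 0.532, 0.242] pointing down, gripper open.
Joint ranges: [-3.1, 3.1], [-0.76, 2.03], [0.27, 2.55], [-1.08, 4.22], [0.17, 2.65], [-2.57, 2.57]. Speed limits (rad/s): [2.79, 2.79, 3.14, 3.14, 3.14, 3.14].

INTERFACE

Orientations are given as a unit quaternion [w, x, y, z].
In Python, from rig import read_state, cams, ctrl gives the robot as it stands.
- The arm moves only by the shell command python3 -m handwheel 'ROWS' [FORCE]. ROWS is JSON, a list of rows, each a list of 3 entries, a list of its own where there are three numbers: the shift along the tool's x, y, z scaled (see below), then the turn about the tool's z scaled (see below), then the closure, from 0 (fully open) to 1 (shut). In form: [[[x, y, z], roll, grip], ...]. A call has 1 to 12 rows; each row is the pose to reach, as a shift and turn from the pose commanded when the call began, along the tool's axes at that moment; what a row does not reach only later rows make up. The controller multiplies each number of a shift by 0.25 m and each number of a turn by 90 degrees. A row lasts 1/8 s, in which the tool goes at most 62.5 mm and 10.7 degrees, less where a joint would pass 70% of its speed; a pose out of reach is approached as far as the arm can. A call with a number of a shift or a turn outside -1 to 1 is refused whole. A call with a gripper value outside its range is refused whole. The fingers move at their own pace and stop on an object; FORCE is the grip in N (left out, the last holds). Time passes only in rows, so rows that repeat a pose let the fingers close. It gives the time, the measured TCP pose, the force and the opening at its end, in the units of the state.
- read_state(): the state, without advancing time (a new reading comes with each control period).
- cams.capture(name): name is "scene" or "top" or "wrist"; returns the picture (420x560x3 uint8, red, green, blue); there is no depth.
- cams.camera_info(name): a dict with "fx", "fy", "cx", "cy" (pixels), "R" (3x3) and "t" (3): a world point X has camera coordinates R X + t. Camera axes: x right, y down, z forward; pixel columns grow to the right and rows downward; lengths in m; the calibration is good to about 2 mm. A picture is of the moment at which its call begins: read the wrist's pose just before it. camera_info takes no time and is no camera call; for the wrist camera it gives the pose at the moment of the call.
- ctrl.sign_off(): hands the job in, once; it reports no verdict.
The state is a dict: "clock": time; "joints": joint angles; "joint_velocities": joint speeds; "joint_efforts": joint torques, N m; "ee_pos": TCP position; "tcp_rot": TCP orientation; "force": force on the tool from outside, world axes, zero at the start; "moment": the same for the moment, N m; "width": finger opening in m.
Only numpy, scipy, OpenCV 4.12 (cv2) and the standard library are available. Lean on these libraries where they do the work, as an engineer would, in place of code of your own. Each camera call takes 0.05 s, during which the arm holds its last target.

TASK

Stand the two small brushless wax tins, which stand by themselves on the bare bench to the right of the wooden rack, upright in the rack, one in each cell, and let go of them. Then pick up the aluminium cover plate by its wooden grip and hold it level, hovering about 15 mm above the rack's four corner posts without touching them, with its four holes lined up over the threaded holes in the posts, so that someone else can start the screws: finish there, still holding the plate still in the air. Keep the tins from tipping over, and leave the other things on the bench where they are.

Things in the scene. Friction and masses are not known exactly. Their poses are not given: they have to be found in the camera images.
- tin_rack: low two-cell wooden rack for tins, fixed to the bench, wood: brown base board 108 x 228 x 6 mm (x by y); two square cells side by side along its y, each 76 x 77 mm inside, with pale walls and a pale divider 6 mm thick that end 18 mm above the bench; at the four corners, outside the cells, brown square posts 24 x 24 mm rising to 66 mm above the bench, each with a 6 mm threaded hole in its top. Origin: centre of the underside; z up, y along the length.
- cell_0 (a point): centre of the floor of the cell on the rack's +y side, 6 mm above the bench; axes as the rack's
- cell_1 (a point): centre of the floor of the cell on the rack's -y side, 6 mm above the bench; axes as the rack's
- rack_hole0 (a point): centre of the mouth of the threaded hole in the rack's post at (+38, +98) mm (rack frame x, y), on the post's top, 66 mm above the bench
- rack_hole1 (a point): centre of the mouth of the threaded hole in the rack's post at (-38, +98) mm (rack frame x, y), on the post's top, 66 mm above the bench
- rack_hole2 (a point): centre of the mouth of the threaded hole in the rack's post at (-38, -98) mm (rack frame x, y), on the post's top, 66 mm above the bench
- rack_hole3 (a point): centre of the mouth of the threaded hole in the rack's post at (+38, -98) mm (rack frame x, y), on the post's top, 66 mm above the bench
- cover_plate: flat aluminium plate 108 x 228 x 5 mm (x by y), about 0.3 kg, lying on the bench, with a 10 mm through-hole near each corner, in the same pattern as the posts' threaded holes (76 x 196 mm; it fits either way round), and a wooden grip bar standing upright along the middle of its top: 18 mm wide (x), 100 mm long (y), from 5 to 39 mm above the plate's underside. Origin: centre of the underside; z up.
- plate_grip (a point): middle of the wooden grip bar, 29 mm above the plate's underside, 24 mm above its top face; axes as the plate's
- plate_hole0 (a point): centre of the plate's hole at (+38, +98) mm (plate frame x, y), on the plate's underside
- plate_hole1 (a point): centre of the plate's hole at (-38, +98) mm (plate frame x, y), on the plate's underside
- plate_hole2 (a point): centre of the plate's hole at (-38, -98) mm (plate frame x, y), on the plate's underside
- plate_hole3 (a point): centre of the plate's hole at (+38, -98) mm (plate frame x, y), on the plate's underside
- narrow_tin: small round open metal tin of set wax without a brush, to the right of the rack, 52 mm across, 50 mm tall, about 0.12 kg, upright on the bench. Origin: centre of its underside; z up. It can be gripped across the outside near the rim.
- wide_tin: small round open metal tin of set wax without a brush, to the right of the rack, 58 mm across, 50 mm tall, about 0.14 kg, upright on the bench. Origin: centre of its underside; z up. It can be gripped across the outside near the rim.
- tape_roll: roll of masking tape, 93 mm across, 24 mm tall, lying flat; bystander. Origin: centre of its underside.
- wax_lump_0: lump of wax, 29 x 40 x 19 mm; bystander. Origin: centre of its underside.
- wax_scraper: scraper with a wooden handle, 171 x 37 x 18 mm, lying on the bench; bystander. Origin: centre of its underside.
Things that resemble listed ones, but are neither listed nor needed, are in the scene too. What is shaped like the wide_tin but purple is not meant.

How it is judged:
On the way:
1. both tins stand upright in the rack, one in each cell, let go of ((((x of narrow_tin in the frame of cell_0 between -0.02 and 0.02 m and y of narrow_tin in the frame of cell_0 between -0.02 and 0.02 m and z of narrow_tin in the frame of cell_0 between -0.005 and 0.005 m and angle between narrow_tin's own z axis and vertical below 0.1 rad) and (x of wide_tin in the frame of cell_1 between -0.02 and 0.02 m and y of wide_tin in the frame of cell_1 between -0.02 and 0.02 m and z of wide_tin in the frame of cell_1 between -0.005 and 0.005 m and angle between wide_tin's own z axis and vertical below 0.1 rad)) or ((x of narrow_tin in the frame of cell_1 between -0.02 and 0.02 m and y of narrow_tin in the frame of cell_1 between -0.02 and 0.02 m and z of narrow_tin in the frame of cell_1 between -0.005 and 0.005 m and angle between narrow_tin's own z axis and vertical below 0.1 rad) and (x of wide_tin in the frame of cell_0 between -0.02 and 0.02 m and y of wide_tin in the frame of cell_0 between -0.02 and 0.02 m and z of wide_tin in the frame of cell_0 between -0.005 and 0.005 m and angle between wide_tin's own z axis and vertical below 0.1 rad))) and contact force between each of narrow_tin, wide_tin and the fingers below 0.1 N), for 0.2 s.
At the end, for the whole second after the job is handed in: Tins upright (0.1 rad), one on each cell floor, within 20 mm of its centre each way. Plate held still by the fingers, level (0.1 rad), underside 4 to 30 mm above the posts at every hole, touching neither rack nor tins, each hole within 4 mm horizontally of a threaded hole (either way round) ((((x of narrow_tin in the frame of cell_0 between -0.02 and 0.02 m and y of narrow_tin in the frame of cell_0 between -0.02 and 0.02 m and z of narrow_tin in the frame of cell_0 between -0.005 and 0.005 m and angle between narrow_tin's own z axis and vertical below 0.1 rad) and (x of wide_tin in the frame of cell_1 between -0.02 and 0.02 m and y of wide_tin in the frame of cell_1 between -0.02 and 0.02 m and z of wide_tin in the frame of cell_1 between -0.005 and 0.005 m and angle between wide_tin's own z axis and vertical below 0.1 rad)) or ((x of narrow_tin in the frame of cell_1 between -0.02 and 0.02 m and y of narrow_tin in the frame of cell_1 between -0.02 and 0.02 m and z of narrow_tin in the frame of cell_1 between -0.005 and 0.005 m and angle between narrow_tin's own z axis and vertical below 0.1 rad) and (x of wide_tin in the frame of cell_0 between -0.02 and 0.02 m and y of wide_tin in the frame of cell_0 between -0.02 and 0.02 m and z of wide_tin in the frame of cell_0 between -0.005 and 0.005 m and angle between wide_tin's own z axis and vertical below 0.1 rad))) and ((horizontal distance between plate_hole0 and rack_hole0 below 0.004 m and horizontal distance between plate_hole1 and rack_hole1 below 0.004 m and horizontal distance between plate_hole2 and rack_hole2 below 0.004 m and horizontal distance between plate_hole3 and rack_hole3 below 0.004 m) or (horizontal distance between plate_hole0 and rack_hole2 below 0.004 m and horizontal distance between plate_hole1 and rack_hole3 below 0.004 m and horizontal distance between plate_hole2 and rack_hole0 below 0.004 m and horizontal distance between plate_hole3 and rack_hole1 below 0.004 m)) and height (world z) of plate_hole0 between 0.07 and 0.096 m and height (world z) of plate_hole1 between 0.07 and 0.096 m and height (world z) of plate_hole2 between 0.07 and 0.096 m and height (world z) of plate_hole3 between 0.07 and 0.096 m and angle between cover_plate's own z axis and vertical below 0.1 rad and contact force between cover_plate and the fingers above 0.5 N and contact force between cover_plate and tin_rack below 0.1 N and contact force between cover_plate and narrow_tin below 0.1 N and contact force between cover_plate and wide_tin below 0.1 N and linear speed of cover_plate below 0.02 m/s); the arm keeps its last pose, push and grip.
It fails at once if a tin is tipped over (more than 0.6 rad) (angle between any of narrow_tin, wide_tin's own z axis and vertical above 0.6 rad).
It fails at once if a bystander (tape roll, wax lump or scraper) is moved more than 30 mm (distance of any of tape_roll, wax_lump_0, wax_scraper from where it was at the start of the episode above 0.03 m).
It also fails if it takes over 66 s, if anything falls off the work surface, if the arm or the gripper's body presses on something with over 40 N, if the wrist force passes 120 N, or if a joint passes its speed limit or range.

## Working session

There is one attempt and no reset: what is moved stays moved. The work goes in short steps, Python scripts to look and compute and a shell command to move; the robot and the scene stay as the last step left them, time stands still between calls to the robot, and variables do not carry over. Pictures are saved under pics/ and viewed, and the job is handed in when it is done.

```bash
ls; mkdir -p pics; python3 - <<'E'
from rig import read_state,cams,ctrl
import cv2
for n in ["scene","top","wrist"]:
    im=cams.capture(n); cv2.imwrite(f"pics/a_{n}.png",im[:,:,::-1])
    c=cams.camera_info(n); print(n,c)
print(read_state(), ctrl.tip_reach)
E
```

```text
pics
scene {'fx': 466.1573148726443, 'fy': 466.1573148726443, 'cx': 280.14743549103446, 'cy': 210.14346489190598, 'R': array([[ 0.72260303, -0.69082871,  0.02450624],
       [-0.34711853, -0.39328539, -0.85137261],
       [ 0.5977906 ,  0.60669786, -0.52398866]]), 't': array([-0.38536597,  0.26875659,  1.11893756])}
top {'fx': 476.53927279124497, 'fy': 476.53927279124497, 'cx': 280.4262784117131, 'cy': 197.27129951329925, 'R': array([[-0.01197428, -0.99972707, -0.02005975],
       [-0.99565435,  0.01377354, -0.09210163],
       [ 0.09235279,  0.01886973, -0.99554754]]), 't': array([0.08047332, 0.58887596, 1.26916411])}
wrist {'fx': 341.18192880689463, 'fy': 341.18192880689463, 'cx': 282.6059335017233, 'cy': 206.3461532444452, 'R': array([[ 0.25301834,  0.9674582 , -0.00252021],
       [ 0.91640884, -0.2388308 ,  0.32117704],
       [ 0.31012346, -0.08357322, -0.94701582]]), 't': array([-0.54829396, -0.04198954,  0.38013299])}
{'clock': 0.15, 'joints': array([ 1.21191639e+00,  8.78269167e-02,  1.37189892e+00, -1.85972303e-05,
        1.68359576e+00, -1.03116125e-01]), 'joint_velocities': array([-0.00032567, -0.00094236, -0.00628116,  0.00080537, -0.00251111,
       -0.00030913]), 'joint_efforts': array([ 1.50524116e-03, -3.52374172e+01, -3.13678622e+01, -2.77482495e-04,
        8.08186247e-03,  1.25451683e-05]), 'ee_pos': array([0.13903461, 0.53176917, 0.24138936]), 'tcp_rot': array([-1.88925726e-04,  1.27534617e-01,  9.91833743e-01, -8.43628230e-04]), 'force': array([-0.26804574,  0.6528414 , -0.0045593 ]), 'moment': array([-0.01989943, -0.01723212,  0.03325537]), 'width': 0.0854373381761133} 0.011
```

View pics/a_top.png

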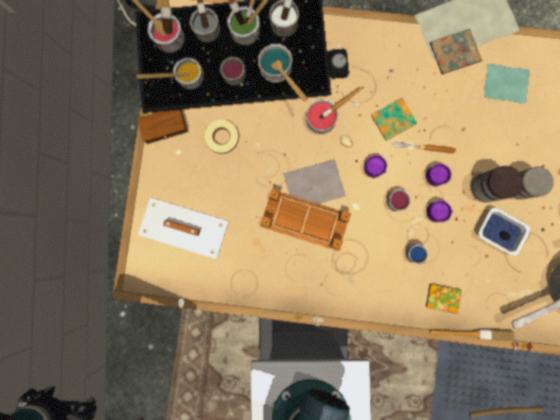

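View pics/a_scene.png

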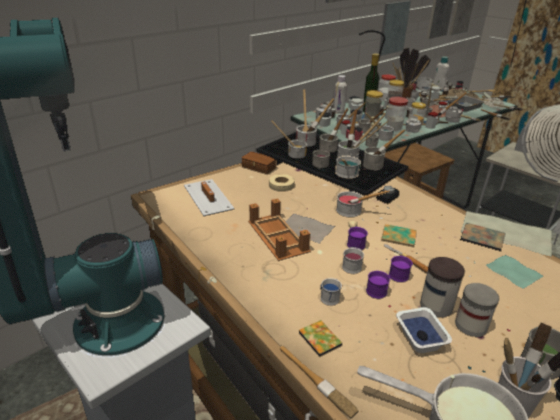

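View pics/a_wrist.png

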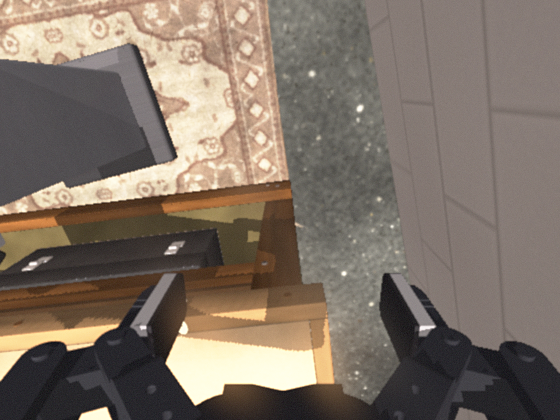

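The top view shows the plate at (183,228) and the rack at (306,219). There are two brushless metal tins right of the rack, maroon wax (399,199) and blue wax (417,252). Three purple tins (375,165), (439,174), (438,210) and the tins on the black tray are decoys. I'll confirm with an enlarged crop and measure.

```bash
cat > h.py <<'E'
import numpy as np,cv2
from rig import read_state,cams,ctrl
def back(c,px,z):
    d=np.array([(px[0]-c['cx'])/c['fx'],(px[1]-c['cy'])/c['fy'],1.0])
    o=-c['R'].T@c['t']; d=c['R'].T@d
    return o+d*(z-o[2])/d[2]
def proj(c,X):
    X=np.atleast_2d(X); p=X@c['R'].T+c['t']
    return np.c_[c['fx']*p[:,0]/p[:,2]+c['cx'],c['fy']*p[:,1]/p[:,2]+c['cy']]
E
python3 - <<'E'
from h import *
im=cv2.imread('pics/a_top.png')
cv2.imwrite('pics/c1.png',cv2.resize(im[140:270,350:470],None,fx=5,fy=4.5,interpolation=cv2.INTER_CUBIC)[:600,:800])
cv2.imwrite('pics/c2.png',cv2.resize(im[160:270,125:365],None,fx=3.3,fy=3.3,interpolation=cv2.INTER_CUBIC))
im=cv2.imread('pics/a_scene.png')
cv2.imwrite('pics/c3.png',cv2.resize(im[165:315,180:430],None,fx=3.2,fy=3.2,interpolation=cv2.INTER_CUBIC))
c=cams.camera_info('top')
for n,p,z in [('maroon',(399,199),.05),('blue',(417,252),.05),('rack',(306,219),.0),('plate',(183,228),.005),('purp',(438,210),.05),('purp',(375,165),.05)]:print(n,back(c,p,z))
E
```

```text
maroon [ 0.57883724 -0.24309807  0.05      ]
blue [ 0.43817351 -0.28537856  0.05      ]
rack [0.53112106 0.00336838 0.        ]
plate [0.51039209 0.3437754  0.005     ]
purp [ 0.54815238 -0.34497991  0.05      ]
purp [ 0.6712198  -0.18223545  0.05      ]
```

View pics/c1.png

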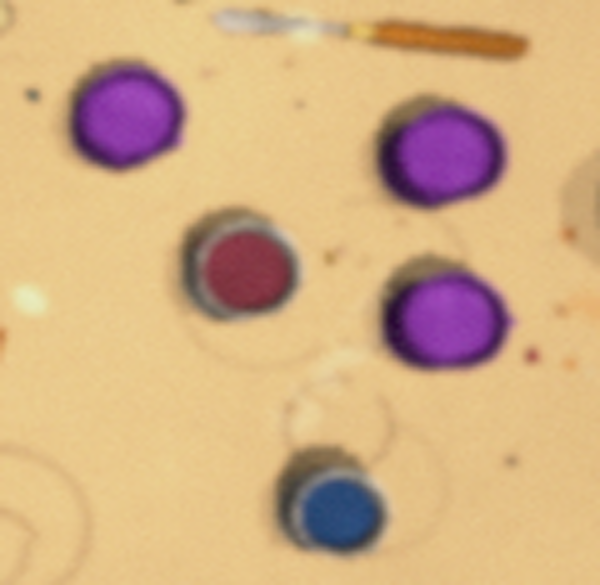

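View pics/c2.png

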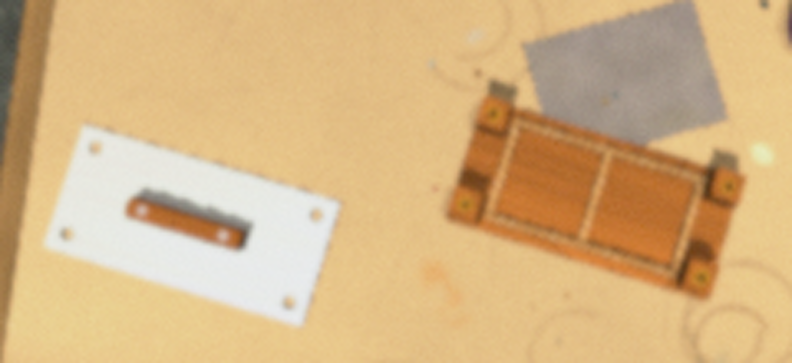

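View pics/c3.png

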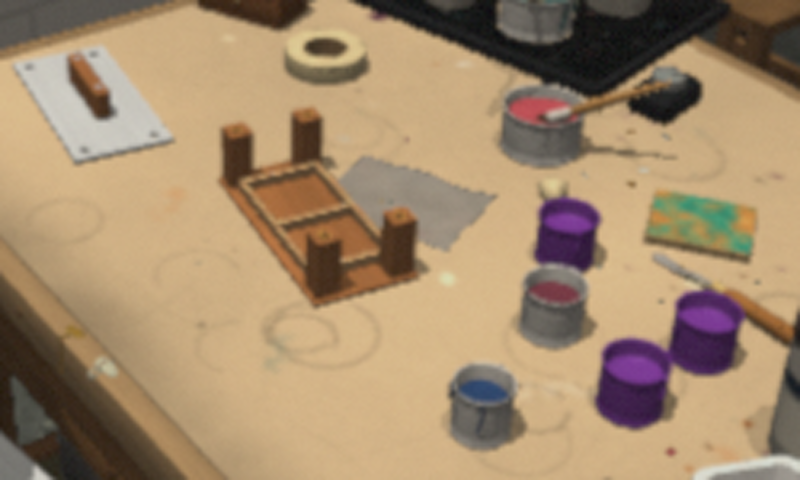

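Maroon tin (399,199) is bare metal and the larger of the two, so it's wide_tin. Blue tin (417,252) is bare metal and smaller, so it's narrow_tin. Neither has a brush, and both stand alone on the bench right of the rack. The purple ones and the tray tins are excluded. Next I'll fit the poses.

```bash
cat >> h.py <<'E'
HOLES=np.array([(38,98),(-38,98),(-38,-98),(38,-98)])/1000.
def fit(P):  # P 4x2 world, ordered as HOLES -> centre,yaw,resid
    c=P.mean(0); Q=P-c; a=np.arctan2((HOLES[:,0]*Q[:,1]-HOLES[:,1]*Q[:,0]).sum(),(HOLES*Q).sum())
    R=np.array([[np.cos(a),-np.sin(a)],[np.sin(a),np.cos(a)]]); return c,a,np.linalg.norm(Q-HOLES@R.T,axis=1)*1000
E
python3 - <<'E'
from h import *
c=cams.camera_info('top'); im=cv2.imread('pics/a_top.png').astype(float)
f=lambda p:((p[0]+.5)/3.3-.5+125,(p[1]+.5)/3.3-.5+160)
# order: +x(up in image), +y (left)
R=[(494,114),(466,205),(701,277),(729,186)]
Pl=[(95,148),(67,234),(288,302),(316,214)]
for n,L,z in [('rack',R,.066),('plate',Pl,.005)]:
    P=np.array([back(c,f(p),z)[:2] for p in L]); print(n,fit(P))
# tins: segment wax colour
h=cv2.cvtColor(cv2.imread('pics/a_top.png'),cv2.COLOR_BGR2HSV)
for n,(u,v) in [('wide',(399,199)),('narrow',(417,252))]:
    w=h[v-15:v+16,u-15:u+16]; c0=h[v,u].astype(int)
    m=(abs((w[...,0].astype(int)-c0[0]+90)%180-90)<10)&(w[...,1]>90)
    k,l,s,ce=cv2.connectedComponentsWithStats(m.astype(np.uint8)); i=1+np.argmax(s[1:,4])
    print(n,c0,s[i],ce[i]+[u-15,v-15],back(c,ce[i]+[u-15,v-15],.046))
E
```

```text
rack (array([0.52855284, 0.00667779]), np.float64(-0.3113367209689281), array([0.20434952, 0.45118187, 0.72281199, 0.14403737]))
plate (array([0.51146663, 0.34495284]), np.float64(-0.3041908341292415), array([0.46894359, 0.34467839, 0.63534845, 0.37798915]))
wide [174 148 133] [  7   8  17  17 225] [398.92444444 199.87555556] [ 0.57683731 -0.24373429  0.046     ]
narrow [107 163 117] [  9  10  14  14 160] [417.325   253.63125] [ 0.43378551 -0.28711994  0.046     ]
```

```bash
python3 -m handwheel '[[[-0.1,-0.14,0],0.1,0],[[-0.3,-0.42,0],0.22,0],[[-0.5,-0.7,0],0.34,0],[[-0.68,-0.96,0],0.46,0],[[-0.68,-0.96,0],0.58,0],[[-0.68,-0.96,0],0.7,0],[[-0.68,-0.96,0],0.82,0],[[-0.68,-0.96,0],0.93,0],[[-0.68,-0.96,0],1,0],[[-0.68,-0.96,0],1,0]]' 40
cat >> h.py <<'E'
def toolR():
    from scipy.spatial.transform import Rotation as Ro
    q=read_state()['tcp_rot']; return Ro.from_quat([q[1],q[2],q[3],q[0]]).as_matrix()
def rows(target,yaw=None):
    """units needed to bring TCP to target; yaw: wanted world angle of tool y (rad)"""
    s=read_state(); R=toolR(); d=R.T@(np.array(target)-s['ee_pos'])
    th=np.arctan2(R[1,1],R[0,1]); out=d/.25
    roll=None if yaw is None else -((yaw-th+np.pi/2)%np.pi-np.pi/2)/(np.pi/2)
    print('pos',s['ee_pos'].round(4),'th',round(np.degrees(th),2),'tilt',round(R[2,2],5),'shift',out.round(4),'roll',roll,'t',s['clock'],'q',s['joints'].round(2),'F',s['force'].round(2),'w',round(s['width'],4))
E
python3 -c "
from h import *
rows([.434,-.287,.24],-.3113)"
```

```text
clock: 1.4
ee_pos: [0.2428, 0.2568, 0.2421]
tcp_rot: [-0.0, 0.791, 0.612, -0.0]
force: [0.3, 0.5, -0.2]
width: 0.0857
pos [0.2428 0.2568 0.2421] th -14.59 tilt -1.0 shift [-1.9123  1.288   0.0085] roll 0.0361056425036023 t 1.4 q [ 0.65 -0.37  1.77  0.    1.74  0.91] F [ 0.28  0.5  -0.17] w 0.0857
```

```bash
python3 -m handwheel '[[[-0.1,0.08,0],0.01,0],[[-0.25,0.2,0],0.02,0],[[-0.42,0.33,0],0.03,0],[[-0.6,0.47,0],0.036,0],[[-0.77,0.6,0],0.036,0],[[-0.9,0.7,0],0.036,0]]'
python3 -m handwheel '[[[-0.17,0.13,0],0,0],[[-0.35,0.27,0],0,0],[[-0.52,0.41,0],0,0],[[-0.7,0.55,0],0,0],[[-0.83,0.65,0],0,0],[[-0.9,0.7,0],0,0],[[-0.9,0.7,0],0,0],[[-0.9,0.7,0],0,0]]'
python3 - <<'E'
from h import *
import json
rows([.434,-.287,.24],-.3113)
c=cams.camera_info('wrist'); im=cams.capture('wrist'); cv2.imwrite('pics/w1.png',im[:,:,::-1])
np.save('w1.npy',c,allow_pickle=True)
print(proj(c,[[.577,-.244,.05],[.434,-.287,.05]]))
E
```

```text
clock: 2.15
ee_pos: [0.3556, -0.007, 0.2422]
tcp_rot: [0.0, 0.808, 0.589, 0.0]
force: [0.3, 0.9, -1.0]
width: 0.0853
clock: 3.15
ee_pos: [0.4525, -0.2717, 0.2424]
tcp_rot: [-0.0, 0.808, 0.589, 0.0]
force: [0.1, 0.2, 0.6]
width: 0.0856
pos [ 0.4525 -0.2717  0.2424] th -17.81 tilt -1.0 shift [-0.081  -0.0518  0.0098] roll 0.00031807354571378475 t 3.15 q [-0.65  0.04  1.42  0.    1.68 -0.34] F [0.11 0.24 0.6 ] w 0.0856
[[402.63358454 110.93658416]
 [269.15865042 199.28258483]]
```

View pics/w1.png

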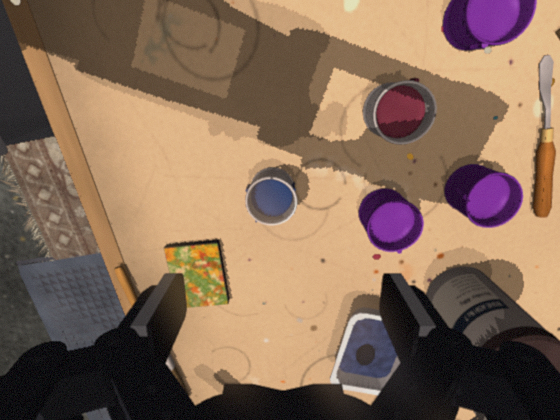

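Wrist view: blue tin's rim is near (271,199) and maroon's near (404,111), both near their predicted positions. I'll enlarge to check the rims with predicted rim circles drawn over them.

```bash
python3 - <<'E'
from h import *
c=np.load('w1.npy',allow_pickle=True).item()
im=cv2.imread('pics/w1.png')
out=[]
for (u,v),X,r in [((271,199),(.434,-.287),.026),((402,111),(.577,-.244),.029)]:
    cr=cv2.resize(im[v-40:v+40,u-40:u+40],None,fx=5,fy=5,interpolation=cv2.INTER_CUBIC)
    a=np.linspace(0,2*np.pi,80)
    p=proj(c,np.c_[X[0]+r*np.cos(a),X[1]+r*np.sin(a),0*a+.05])
    p=((p-[u-40,v-40]+.5)*5-.5)
    cv2.polylines(cr,[p.astype(np.int32)],True,(0,255,0),1); out.append(cr)
cv2.imwrite('pics/w1c.png',np.hstack(out))
E
```

```text
(no output)
```

View pics/w1c.png

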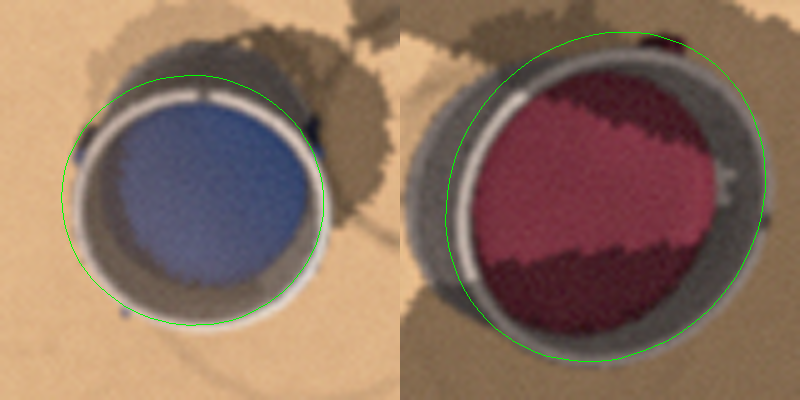

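```bash
python3 - <<'E'
from h import *
c=np.load('w1.npy',allow_pickle=True).item()
b=back(c,(271.0,200.2),.05); m=back(c,(404.2,111.6),.05); print(b,m)
for z in (.03,.04):
  for n,(u0,off),cc,L in [('b',(231,159),b,[(80,145),(315,135)]),('m',(362,71),m,[(260,42),(368,222)])]:
    for p in L:
        q=back(c,((p[0]+.5)/5-.5+u0,(p[1]+.5)/5-.5+off),z)-cc; print(z,n,round(np.hypot(q[0],q[1])*1000,1),np.degrees(np.arctan2(q[1],q[0])).round())
t=-.3113
rows([b[0],b[1],.13],t); rows([m[0],m[1],.13],t)
E
python3 - <<'E'
import cv2
im=cv2.imread('pics/a_scene.png')
cv2.imwrite('pics/c4.png',cv2.resize(im[240:310,310:400],None,fx=8,fy=8,interpolation=cv2.INTER_CUBIC))
E
```

```text
[ 0.4354395  -0.28846695  0.05      ] [ 0.57824691 -0.24501471  0.05      ]
0.03 b 27.1 146.0
0.03 b 24.9 5.0
0.03 m 31.1 49.0
0.03 m 37.6 -24.0
0.04 b 26.9 140.0
0.04 b 25.8 11.0
0.04 m 29.5 55.0
0.04 m 33.3 -24.0
pos [ 0.4526 -0.2716  0.2426] th -17.79 tilt -1.0 shift [-0.0855 -0.0446  0.4505] roll 0.0004857215854698611 t 3.2 q [-0.65  0.04  1.42  0.    1.68 -0.34] F [-0.14 -0.35 -0.43] w 0.0851
pos [ 0.4526 -0.2716  0.2426] th -17.79 tilt -1.0 shift [0.2545 0.4462 0.4507] roll 0.0004857215854698611 t 3.2 q [-0.65  0.04  1.42  0.    1.68 -0.34] F [-0.14 -0.35 -0.43] w 0.0851
```

View pics/c4.png

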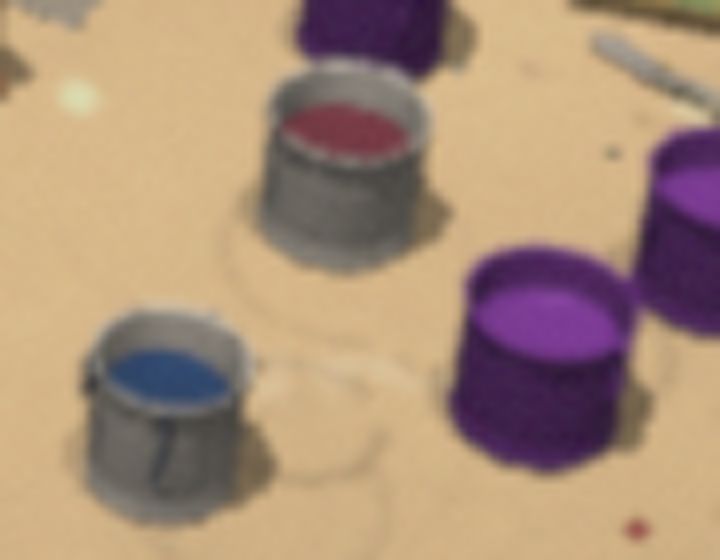

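The dark marks on the blue tin are only paint drips; there are no lugs. Next I descend on the narrow tin.

```bash
python3 -m handwheel '[[[-0.04,-0.02,0.1],0,0],[[-0.08,-0.04,0.25],0,0],[[-0.086,-0.045,0.4],0,0],[[-0.086,-0.045,0.52],0,0],[[-0.086,-0.045,0.62],0,0],[[-0.086,-0.045,0.7],0,0],[[-0.086,-0.045,0.77],0,0],[[-0.086,-0.045,0.82],0,0],[[-0.086,-0.045,0.85],0,0],[[-0.086,-0.045,0.862],0,0],[[-0.086,-0.045,0.862],0,0]]' 30
python3 - <<'E'
from h import *
rows([.4354,-.2885,.027],-.3113)
cv2.imwrite('pics/w2.png',cams.capture('wrist')[:,:,::-1])
E
```

```text
clock: 4.58
ee_pos: [0.4356, -0.2901, 0.027]
tcp_rot: [0.0, 0.808, 0.589, 0.0]
force: [-0.2, 0.3, -0.4]
width: 0.0854
pos [ 0.4356 -0.2901  0.027 ] th -17.9 tilt -1.0 shift [ 0.006  -0.0027  0.0002] roll -0.0006845465377360887 t 4.575 q [-0.7   0.17  1.72  0.    1.25 -0.38] F [-0.18  0.33 -0.36] w 0.0854
```

View pics/w2.png

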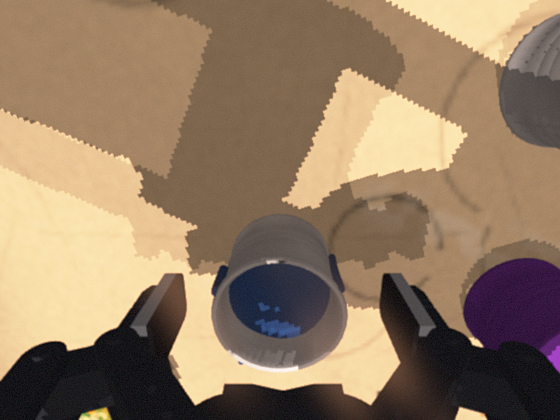

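```bash
python3 -m handwheel '[[[0.004,-0.001,0],0,0.2],[[0.004,-0.001,0],0,0.4],[[0.004,-0.001,0],0,0.6],[[0.004,-0.001,0],0,0.7],[[0.004,-0.001,0],0,0.7],[[0.004,-0.001,0],0,0.7]]' 30
python3 - <<'E'
from h import *
rows([.4354,-.2885,.027],-.3113)
cv2.imwrite('pics/w3.png',cams.capture('wrist')[:,:,::-1])
E
```

```text
clock: 5.38
ee_pos: [0.4357, -0.2891, 0.0274]
tcp_rot: [0.0, 0.808, 0.589, 0.0]
force: [-0.8, 0.5, 6.0]
width: 0.0507
pos [ 0.4357 -0.2891  0.0274] th -17.89 tilt -1.0 shift [ 0.0021 -0.002   0.0017] roll -0.0006450693569203998 t 5.375 q [-0.69  0.17  1.72  0.    1.25 -0.38] F [-0.79  0.51  6.05] w 0.0507
```

View pics/w3.png

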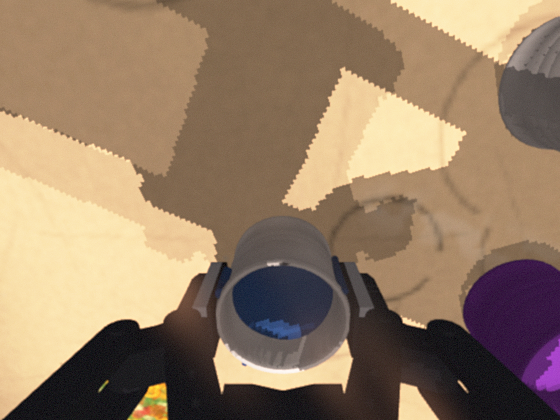

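```bash
python3 -m handwheel '[[[0,0,-0.05],0,0.7],[[0,0,-0.15],0,0.7],[[0,0,-0.28],0,0.7],[[0.02,0,-0.38],0,0.7],[[0.08,0,-0.4],0,0.7],[[0.17,0,-0.4],0,0.7],[[0.28,0,-0.4],0,0.7],[[0.4,0,-0.4],0,0.7],[[0.5,0,-0.4],0,0.7],[[0.57,0,-0.4],0,0.7],[[0.6,0,-0.4],0,0.7],[[0.6,0,-0.4],0,0.7]]'
python3 - <<'E'
from h import *
rows([.5158,-.0328,.034],-.3113)
c=cams.camera_info('wrist');im=cams.capture('wrist')
rows([.5158,-.0328,.034],-.3113)
a=-.3113;R=np.array([[np.cos(a),-np.sin(a)],[np.sin(a),np.cos(a)]])
P=HOLES@R.T+[.52855,.00668]; p=proj(c,np.c_[P,np.full(4,.066)]);print(p)
im=im[:,:,::-1].copy()
for q in p: cv2.circle(im,tuple(int(round(x)) for x in q),5,(0,255,0),1)
cv2.imwrite('pics/w4.png',im)
E
```

```text
clock: 6.92
ee_pos: [0.4814, -0.1459, 0.1265]
tcp_rot: [-0.0, 0.808, 0.589, -0.0]
force: [-0.1, 0.0, -0.5]
width: 0.0508
pos [ 0.4814 -0.1459  0.1265] th -17.86 tilt -1.0 shift [ 0.4729 -0.0077  0.3698] roll -0.00022158509517516964 t 6.925 q [-0.41  0.04  1.66 -0.    1.45 -0.1 ] F [-0.05  0.02 -0.49] w 0.0508
pos [ 0.4814 -0.1464  0.1266] th -17.9 tilt -1.0 shift [ 0.4749 -0.0086  0.3701] roll -0.0006762924402873202 t 6.975 q [-0.41  0.04  1.66 -0.    1.45 -0.1 ] F [ 0.   -0.4  -2.69] w 0.0507
[[ 380.10458186 -418.90469245]
 [ 171.46570707 -418.45876417]
 [ 209.08947008  129.65789082]
 [ 347.33304139  129.62217951]]
```

View pics/w4.png

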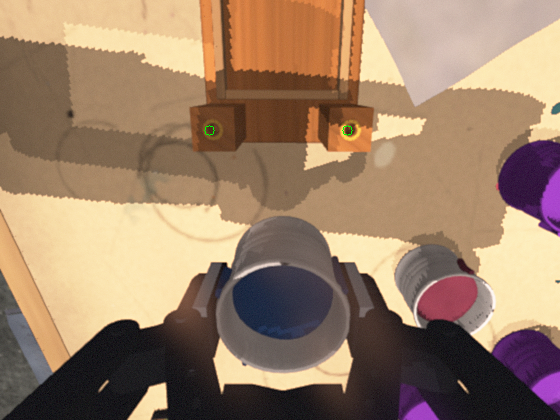

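The tin is held upright, and the predicted post-hole markers at (209,130) and (348,130) sit on the real holes. So the rack pose holds. Now I place the tin in cell_1.

```bash
python3 -m handwheel '[[[0.06,0,0],0,0.7],[[0.16,-0.003,0],0,0.7],[[0.28,-0.005,0],0,0.7],[[0.38,-0.008,0],0,0.7],[[0.45,-0.008,0],0,0.7],[[0.474,-0.008,0.03],0,0.7],[[0.474,-0.008,0.1],0,0.7],[[0.474,-0.008,0.18],0,0.7],[[0.474,-0.008,0.25],0,0.7],[[0.474,-0.008,0.3],0,0.7],[[0.474,-0.008,0.33],0,0.7],[[0.474,-0.008,0.345],0,0.7]]'
python3 - <<'E'
from h import *
rows([.5158,-.0328,.034],-.3113)
cv2.imwrite('pics/w5.png',cams.capture('wrist')[:,:,::-1])
E
```

```text
clock: 8.48
ee_pos: [0.5161, -0.0329, 0.0402]
tcp_rot: [-0.0, 0.809, 0.588, 0.0]
force: [-0.2, 0.2, -1.2]
width: 0.0507
pos [ 0.5161 -0.0329  0.0402] th -17.91 tilt -1.0 shift [ 0.     -0.0013  0.025 ] roll -0.000777130830908056 t 8.475 q [-0.17  0.15  1.72  0.    1.27  0.14] F [-0.21  0.22 -1.25] w 0.0507
```

View pics/w5.png

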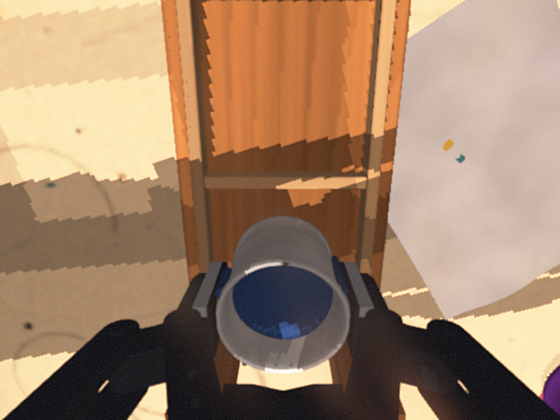

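```bash
python3 -m handwheel '[[[0,0,0.012],0,0.7],[[0,0,0.022],0,0.7],[[0,0,0.026],0,0.7],[[0,0,0.026],0,0.7],[[0,0,0.026],0,0.5],[[0,0,0.026],0,0.3],[[0,0,0.026],0,0.1],[[0,0,0.026],0,0.05],[[0,0,0.026],0,0.05]]'
python3 - <<'E'
from h import *
rows([.5158,-.0328,.034],-.3113)
E
python3 -m handwheel '[[[0,0,-0.05],0,0.05],[[0,0,-0.15],0,0.05],[[0,0,-0.3],0,0.05],[[0,0,-0.42],0,0],[[-0.05,0,-0.48],0,0],[[-0.15,0.02,-0.5],0,0],[[-0.3,0.05,-0.5],0,0],[[-0.48,0.1,-0.5],0,0],[[-0.65,0.16,-0.5],0,0],[[-0.78,0.22,-0.5],0,0],[[-0.86,0.26,-0.5],0,0],[[-0.86,0.26,-0.5],0,0]]'
python3 - <<'E'
from h import *
c=cams.camera_info('wrist');im=cams.capture('wrist')[:,:,::-1].copy()
rows([.5782,-.2450,.027],-.3113)
a=np.linspace(0,2*np.pi,60)
p=proj(c,np.c_[.5782+.029*np.cos(a),-.245+.029*np.sin(a),0*a+.05])
cv2.polylines(im,[p.astype(np.int32)],True,(0,255,0),1)
cv2.imwrite('pics/w6.png',im)
cv2.imwrite('pics/s6.png',cv2.resize(cams.capture('scene')[165:315,180:430,::-1],None,fx=3.2,fy=3.2,interpolation=cv2.INTER_CUBIC))
E
```

```text
clock: 9.65
ee_pos: [0.5161, -0.0328, 0.0342]
tcp_rot: [0.0, 0.808, 0.589, 0.0]
force: [0.6, 0.5, 0.7]
width: 0.0812
pos [ 0.5161 -0.0328  0.0342] th -17.89 tilt -1.0 shift [-0.0005 -0.0012  0.0007] roll -0.0006115543990166995 t 9.65 q [-0.17  0.15  1.73  0.    1.26  0.14] F [0.63 0.48 0.66] w 0.0812
clock: 11.15
ee_pos: [0.5114, -0.2586, 0.1585]
tcp_rot: [-0.001, 0.809, 0.588, -0.0]
force: [0.8, -0.1, -0.4]
width: 0.0854
pos [ 0.5115 -0.2574  0.1585] th -17.95 tilt -1.0 shift [0.1289 0.2392 0.5259] roll -0.0012234939569041507 t 11.2 q [-0.57  0.17  1.45  0.    1.53 -0.25] F [0.69 0.26 0.09] w 0.085
```

View pics/w6.png

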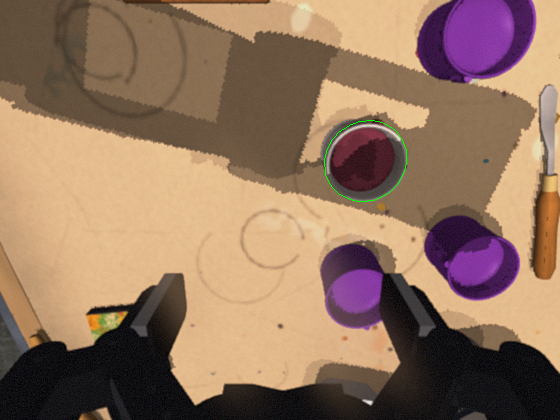

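View pics/s6.png

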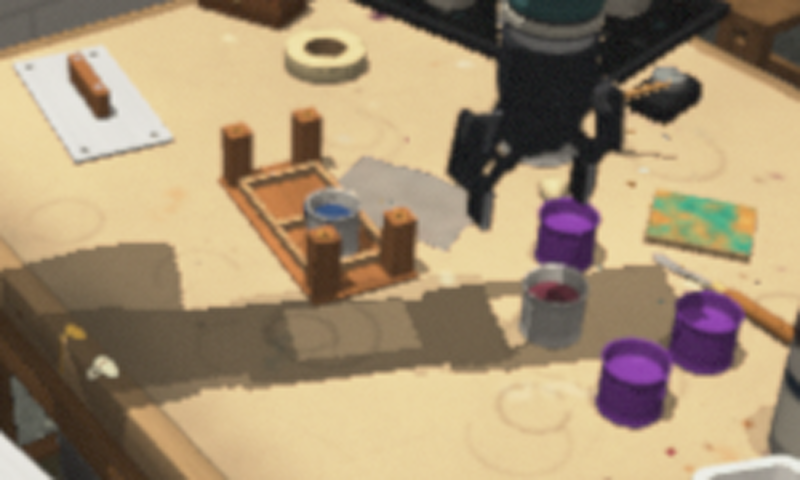

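The narrow tin stands upright in its cell, and the predicted rim of the wide tin matches the image. Going for it now.

```bash
python3 -m handwheel '[[[0.04,0.08,0],0,0],[[0.1,0.18,0],0,0],[[0.129,0.235,0],0,0],[[0.129,0.239,0.04],0,0],[[0.129,0.239,0.12],0,0],[[0.129,0.239,0.22],0,0],[[0.129,0.239,0.32],0,0],[[0.129,0.239,0.4],0,0],[[0.129,0.239,0.46],0,0],[[0.129,0.239,0.5],0,0],[[0.129,0.239,0.525],0,0],[[0.129,0.239,0.525],0,0]]'
python3 - <<'E'
from h import *
rows([.5782,-.2450,.027],-.3113)
cv2.imwrite('pics/w7.png',cams.capture('wrist')[:,:,::-1])
E
```

```text
clock: 12.75
ee_pos: [0.5786, -0.245, 0.0277]
tcp_rot: [-0.0, 0.808, 0.589, -0.0]
force: [1.3, 0.1, 0.3]
width: 0.0857
pos [ 0.5786 -0.245   0.0277] th -17.89 tilt -1.0 shift [-0.0005 -0.0016  0.0028] roll -0.0006220626862025075 t 12.75 q [-0.49  0.39  1.45  0.    1.31 -0.18] F [1.25 0.07 0.32] w 0.0857
```

View pics/w7.png

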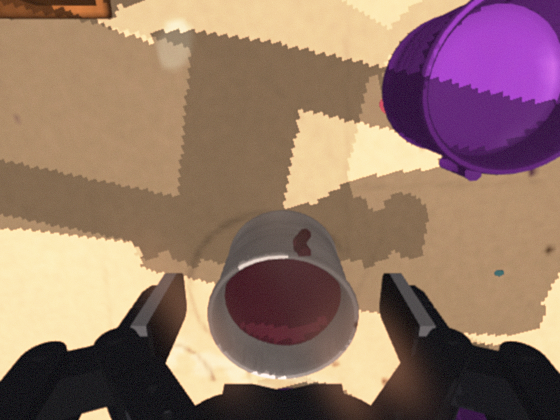

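The tin is centred between the fingers at (283,320), so I'll grip and lift.

```bash
python3 -m handwheel '[[[0,0,0],0,0.2],[[0,0,0],0,0.4],[[0,0,0],0,0.6],[[0,0,0],0,0.65],[[0,0,0],0,0.65],[[0,0,0],0,0.65],[[0,0,-0.05],0,0.65],[[0,0,-0.15],0,0.65],[[0,0,-0.27],0,0.65],[[0,0,-0.36],0,0.65],[[0,0,-0.4],0,0.65],[[0,0,-0.4],0,0.65]]' 30
python3 - <<'E'
from h import *
rows([.5413,.0462,.034],-.3113)
E
```

```text
clock: 14.3
ee_pos: [0.5787, -0.2451, 0.1281]
tcp_rot: [0.0, 0.808, 0.589, 0.0]
force: [-0.1, 0.0, -0.2]
width: 0.0571
pos [ 0.5787 -0.2451  0.1281] th -17.9 tilt -1.0 shift [ 1.0627 -0.5007  0.3759] roll -0.0006696375758722104 t 14.3 q [-0.49  0.31  1.34  0.    1.49 -0.18] F [-0.12  0.03 -0.19] w 0.0571
```

```bash
python3 -m handwheel '[[[0.05,-0.02,0],0,0.65],[[0.14,-0.07,0],0,0.65],[[0.27,-0.13,0],0,0.65],[[0.4,-0.19,0],0,0.65],[[0.53,-0.25,0],0,0.65],[[0.66,-0.31,0],0,0.65],[[0.78,-0.37,0],0,0.65],[[0.88,-0.42,0],0,0.65],[[0.95,-0.46,0],0,0.65],[[1,-0.49,0],0,0.65],[[1,-0.5,0],0,0.65],[[1,-0.5,0],0,0.65]]'
python3 - <<'E'
from h import *
rows([.5413,.0462,.034],-.3113)
cv2.imwrite('pics/w8.png',cams.capture('wrist')[:,:,::-1])
E
```

```text
clock: 15.8
ee_pos: [0.5364, 0.0308, 0.1278]
tcp_rot: [0.0, 0.809, 0.588, -0.0]
force: [-0.1, -0.1, -1.7]
width: 0.057
pos [0.5364 0.0308 0.1278] th -17.92 tilt -1.0 shift [ 0.0648 -0.0004  0.3751] roll -0.0009744022593643369 t 15.8 q [-0.05  0.11  1.58 -0.    1.46  0.26] F [-0.13 -0.12 -1.66] w 0.057
```

View pics/w8.png

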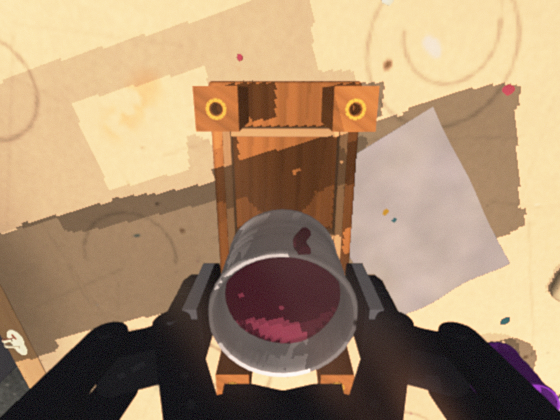

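The wide tin is upright over cell_0, with the far posts at (216,108) and (355,108) symmetric about it. Lower and release.

```bash
python3 -m handwheel '[[[0.04,0,0.02],0,0.65],[[0.065,0,0.06],0,0.65],[[0.065,0,0.13],0,0.65],[[0.065,0,0.21],0,0.65],[[0.065,0,0.28],0,0.65],[[0.065,0,0.33],0,0.65],[[0.065,0,0.355],0,0.65],[[0.065,0,0.368],0,0.65],[[0.065,0,0.374],0,0.65],[[0.065,0,0.374],0,0.65]]'
python3 -c "
from h import *
rows([.5413,.0462,.034],-.3113)"
python3 -m handwheel '[[[0,0,0],0,0.5],[[0,0,0],0,0.3],[[0,0,0],0,0.1],[[0,0,0],0,0.05],[[0,0,0],0,0.05],[[0,0,-0.06],0,0.05],[[0,0,-0.18],0,0.05],[[0,0,-0.32],0,0.05],[[0,0,-0.45],0,0],[[0,0,-0.53],0,0],[[0,0,-0.55],0,0],[[0,0,-0.55],0,0]]'
python3 - <<'E'
from h import *
c=cams.camera_info('wrist');im=cams.capture('wrist')[:,:,::-1].copy(); np.save('w9.npy',c,allow_pickle=True)
cv2.imwrite('pics/w9.png',im)
rows([.5115,.3450,.2],-.3042)
cv2.imwrite('pics/s9.png',cv2.resize(cams.capture('scene')[165:315,180:430,::-1],None,fx=3.2,fy=3.2,interpolation=cv2.INTER_CUBIC))
E
```

```text
clock: 17.1
ee_pos: [0.542, 0.0468, 0.035]
tcp_rot: [0.0, 0.808, 0.589, 0.001]
force: [-0.2, -0.5, -1.8]
width: 0.0571
pos [0.542  0.0468 0.035 ] th -17.89 tilt -1.0 shift [-0.003  -0.0019  0.0039] roll -0.0006505527447311752 t 17.1 q [-0.02  0.21  1.66  0.    1.27  0.29] F [-0.21 -0.51 -1.81] w 0.0571
clock: 18.6
ee_pos: [0.5414, 0.0467, 0.1721]
tcp_rot: [0.0, 0.808, 0.589, 0.0]
force: [-1.5, -0.6, -0.3]
width: 0.0855
pos [0.541  0.0468 0.1712] th -17.9 tilt -1.0 shift [ 1.0989 -0.4791 -0.1151] roll -0.005179677673807942 t 18.65 q [-0.02  0.1   1.5   0.    1.54  0.29] F [ 0.26  0.14 -0.08] w 0.0857
```

View pics/w9.png

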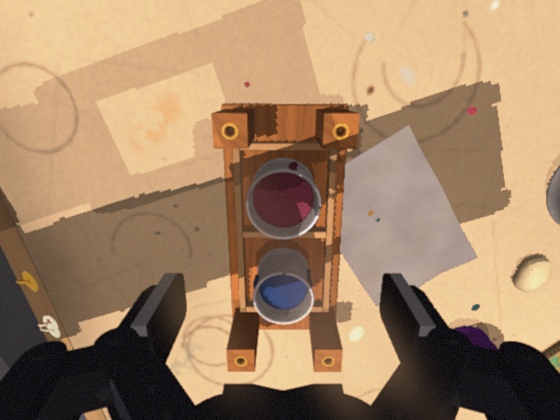

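View pics/s9.png

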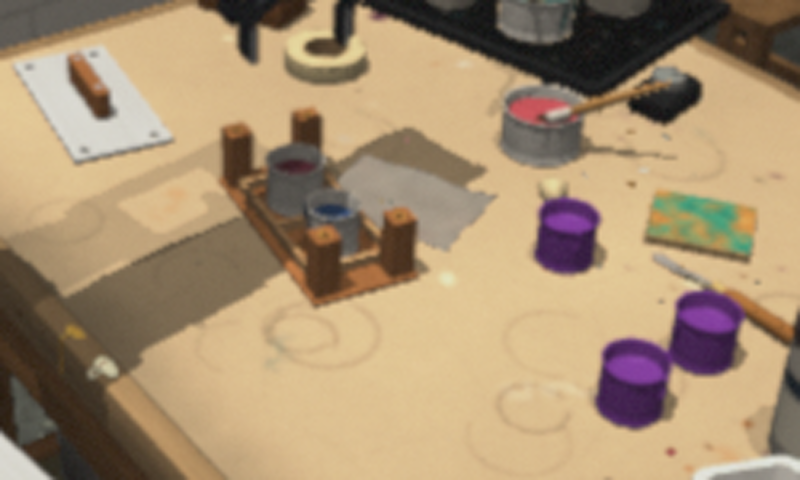

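Both tins stand upright in their cells. Refine the rack pose from the four holes in this view, then go to the plate.

```bash
cat >> h.py <<'E'
def dark(im,p,r=6,q=12):
    g=cv2.GaussianBlur(cv2.cvtColor(im,cv2.COLOR_BGR2GRAY),(0,0),.8).astype(float)
    u,v=int(round(p[0])),int(round(p[1])); w=g[v-r:v+r+1,u-r:u+r+1]
    yy,xx=np.mgrid[-r:r+1,-r:r+1]; t=np.percentile(w,50); k=np.clip(t-w-8,0,None)*(xx**2+yy**2<=r*r)
    k[k<k.max()*.4]=0
    return np.array([u+(xx*k).sum()/k.sum(),v+(yy*k).sum()/k.sum()])
E
python3 - <<'E'
from h import *
c=np.load('w9.npy',allow_pickle=True).item(); im=cv2.imread('pics/w9.png')
px=[dark(im,p) for p in [(342,131),(230,131),(241,361),(327,361)]]; print(np.round(px,1))
print(fit(np.array([back(c,p,.066)[:2] for p in px])))
p0=[(342,131),(230,131),(241,361),(327,361)]; print(fit(np.array([back(c,p,.066)[:2] for p in p0])))
E
python3 -m handwheel '[[[0.07,-0.03,0],0,0],[[0.2,-0.08,-0.04],0,0],[[0.37,-0.15,-0.08],0,0],[[0.56,-0.23,-0.11],0,0],[[0.75,-0.31,-0.11],0,0],[[0.88,-0.37,-0.11],0,0],[[0.96,-0.42,-0.11],0,0],[[0.98,-0.45,-0.11],0,0],[[0.98,-0.45,-0.11],0,0],[[0.98,-0.45,-0.11],0,0]]'
python3 - <<'E'
from h import *
c=cams.camera_info('wrist');im=cams.capture('wrist')[:,:,::-1].copy(); np.save('w10.npy',c,allow_pickle=True)
cv2.imwrite('pics/w10.png',im)
rows([.5115,.3450,.2],-.3042)
E
```

```text
[[340.3 131.4]
 [229.3 130.8]
 [240.3 360.6]
 [327.6 360.6]]
(array([0.53039156, 0.00634266]), np.float64(-0.3142717704669185), array([0.45477463, 0.20349553, 0.29291677, 0.38445114]))
(array([0.53073969, 0.00603387]), np.float64(-0.31724993868851253), array([0.29834132, 0.24854103, 0.66355704, 0.82052446]))
clock: 19.95
ee_pos: [0.5098, 0.3137, 0.1993]
tcp_rot: [0.0, 0.809, 0.588, -0.0]
force: [0.9, 1.1, -0.1]
width: 0.0855
pos [0.5099 0.3136 0.1994] th -17.97 tilt -1.0 shift [ 0.1215 -0.0329 -0.0026] roll -0.006039005627394024 t 20.0 q [ 0.46  0.21  1.32 -0.    1.61  0.77] F [ 0.31 -0.72 -0.22] w 0.0856
```

View pics/w10.png

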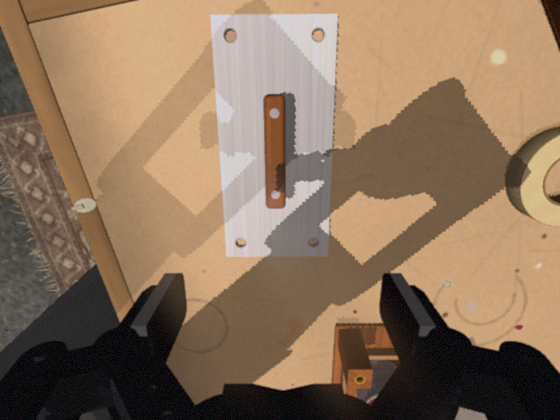

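The plate is in view with holes at (318,35), (231,35), (240,242), (312,242) and the grip bar at (275,151). Fit it.

```bash
python3 - <<'E'
from h import *
c=np.load('w10.npy',allow_pickle=True).item(); im=cv2.imread('pics/w10.png')
p0=[(318,35),(231,35),(240,242),(312,242)]
o=[cv2.resize(im[p[1]-15:p[1]+16,p[0]-15:p[0]+16],None,fx=6,fy=6,interpolation=cv2.INTER_CUBIC) for p in p0]
cv2.imwrite('pics/h10.png',np.hstack(o))
k,a,r=fit(np.array([back(c,p,.005)[:2] for p in p0])); print(k,a,r)
px=[dark(im,p,7) for p in p0]; print(np.round(px,1)); print(fit(np.array([back(c,p,.003)[:2] for p in px])))
# bar top ends
for p in [(275,95),(275,207),(265,151),(284,151)]: print(back(c,p,.039))
rows([k[0],k[1],.021],a)
E
```

```text
[0.51278262 0.34385054] -0.31295623694223973 [0.86786541 0.84338493 0.72842146 0.71588478]
[[316.8  30.4]
 [227.   31.6]
 [238.9 244.3]
 [314.2 244.1]]
(array([0.51190836, 0.34407249]), np.float64(-0.2999997235071561), array([2.90775633, 2.99182181, 2.90624212, 3.67296204]))
[0.52858485 0.39010741 0.039     ]
[0.49834094 0.29898937 0.039     ]
[0.50614345 0.34959722 0.039     ]
[0.52157534 0.34459931 0.039     ]
pos [0.5099 0.3136 0.1994] th -17.97 tilt -1.0 shift [ 0.1188 -0.0267  0.7135] roll -0.00046461205842870663 t 20.0 q [ 0.46  0.21  1.32 -0.    1.61  0.77] F [ 0.31 -0.72 -0.22] w 0.0856
```

View pics/h10.png

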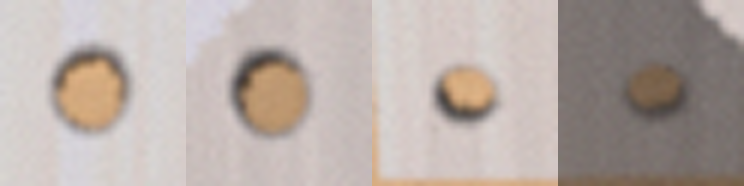

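```bash
python3 -m handwheel '[[[0.05,-0.01,0.06],0,0],[[0.1,-0.02,0.18],0,0],[[0.119,-0.027,0.32],0,0],[[0.119,-0.027,0.45],0,0],[[0.119,-0.027,0.56],0,0],[[0.119,-0.027,0.63],0,0],[[0.119,-0.027,0.67],0,0],[[0.119,-0.027,0.695],0,0],[[0.119,-0.027,0.71],0,0],[[0.119,-0.027,0.714],0,0],[[0.119,-0.027,0.714],0,0]]' 80
python3 - <<'E'
from h import *
cv2.imwrite('pics/w11.png',cams.capture('wrist')[:,:,::-1])
rows([.5128,.3440,.021],-.312)
E
```

```text
clock: 21.38
ee_pos: [0.5127, 0.3451, 0.0215]
tcp_rot: [0.0, 0.808, 0.589, 0.001]
force: [-0.1, 0.3, -0.6]
width: 0.0853
pos [0.5127 0.3451 0.0215] th -17.9 tilt -1.0 shift [-0.004   0.0016  0.0018] roll -0.00021572295997564103 t 21.425 q [0.5  0.37 1.48 0.   1.29 0.81] F [ 0.1   0.37 -0.35] w 0.0849
```

View pics/w11.png

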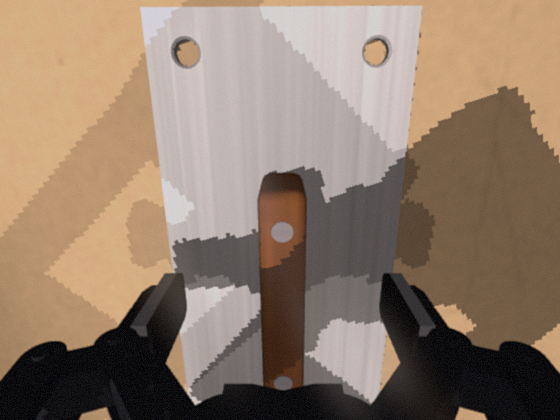

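The bar (282) is centred between the fingers, so I close on it.

```bash
python3 -m handwheel '[[[0,0,0],0,0.3],[[0,0,0],0,0.6],[[0,0,0],0,0.85],[[0,0,0],0,1],[[0,0,0],0,1],[[0,0,0],0,1],[[0,0,0],0,1],[[0,0,-0.02],0,1],[[0,0,-0.05],0,1],[[0,0,-0.08],0,1],[[0,0,-0.08],0,1]]' 80
python3 - <<'E'
from h import *
c=cams.camera_info('wrist'); np.save('w12.npy',c,allow_pickle=True)
cv2.imwrite('pics/w12.png',cams.capture('wrist')[:,:,::-1])
cv2.imwrite('pics/s12.png',cv2.resize(cams.capture('scene')[140:290,150:400,::-1],None,fx=3.2,fy=3.2,interpolation=cv2.INTER_CUBIC))
rows([.5128,.3440,.021],-.312)
E
```

```text
clock: 22.8
ee_pos: [0.513, 0.3452, 0.042]
tcp_rot: [0.0, 0.808, 0.589, 0.001]
force: [0.3, 0.2, -3.0]
width: 0.0165
pos [0.5124 0.3449 0.041 ] th -17.9 tilt -1.0 shift [-0.003   0.0025  0.0801] roll -0.0002177866826787427 t 22.9 q [0.5  0.35 1.46 0.   1.32 0.81] F [ 0.11  0.42 -2.11] w 0.0165
```

View pics/w12.png

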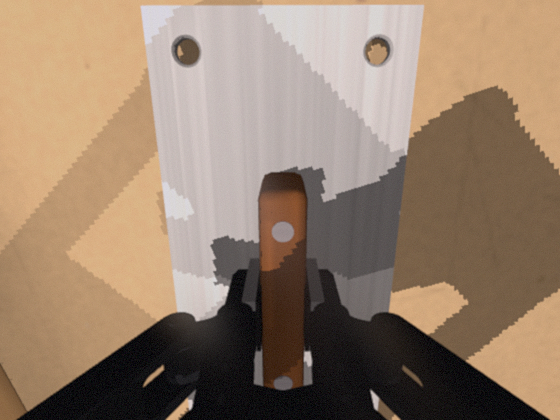

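View pics/s12.png

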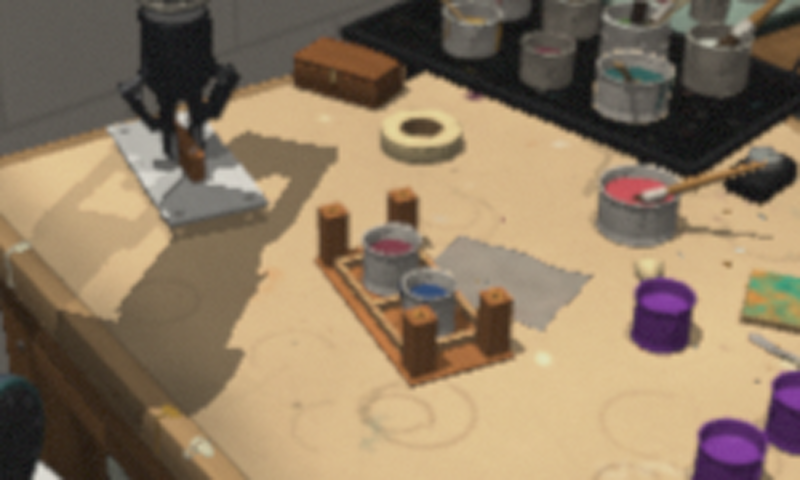

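The plate is held level and clear of the bench; holes at (187,50) and (377,50) are unchanged relative to the hand. I'll check where the plate sits in the hand, then carry it.

```bash
python3 - <<'E'
from h import *
c=np.load('w12.npy',allow_pickle=True).item(); im=cv2.imread('pics/w12.png')
cv2.imwrite('pics/h12.png',np.hstack([cv2.resize(im[30:71,u-20:u+21],None,fx=8,fy=8,interpolation=cv2.INTER_CUBIC) for u in (187,377)]))
s=read_state(); R=toolR()
for z in (.0235,.0245):
  A=back(c,(377,50.5),z); B=back(c,(187,50.5),z); v=A-B
  print(np.linalg.norm(v), np.degrees(np.arctan2(v[1],v[0])), (R.T@((A+B)/2-s['ee_pos'])).round(4))
E
python3 -m handwheel '[[[0,0,-0.06],0,1],[[0,0,-0.15],0,1],[[0,0,-0.25],0,1],[[-0.03,0.01,-0.33],0,1],[[-0.1,0.04,-0.36],0,1],[[-0.2,0.08,-0.36],0,1],[[-0.32,0.12,-0.36],0,1],[[-0.44,0.17,-0.36],0,1],[[-0.56,0.21,-0.36],0,1],[[-0.66,0.25,-0.36],0,1],[[-0.74,0.28,-0.36],0,1],[[-0.78,0.3,-0.36],0,1]]'
python3 -c "
from h import *
rows([.5304,.0063,.1025],-.3143)"
```

```text
0.07605437984616142 -17.889420881401858 [0.0978 0.0008 0.0176]
0.07554520983284861 -17.889420881401886 [0.0977 0.0008 0.0166]
clock: 24.4
ee_pos: [0.5232, 0.1341, 0.1302]
tcp_rot: [-0.0, 0.809, 0.588, -0.001]
force: [-0.1, 0.6, -2.9]
width: 0.0167
pos [0.5232 0.1341 0.1302] th -18.02 tilt -1.0 shift [-0.477   0.1855  0.1112] roll -0.00014188947303703296 t 24.4 q [ 0.15  0.12  1.56 -0.    1.46  0.46] F [-0.13  0.62 -2.86] w 0.0167
```

View pics/h12.png

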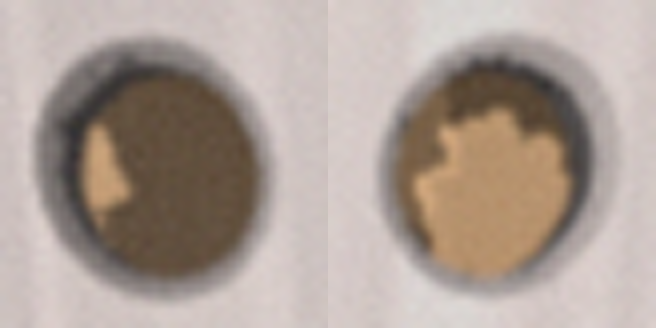

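```bash
python3 -m handwheel '[[[-0.05,0.02,0],0,1],[[-0.13,0.05,0],0,1],[[-0.22,0.085,0],0,1],[[-0.31,0.12,0],0,1],[[-0.39,0.15,0],0,1],[[-0.44,0.17,0],0,1],[[-0.47,0.18,0.01],0,1],[[-0.477,0.183,0.03],0,1],[[-0.477,0.183,0.05],0,1],[[-0.477,0.183,0.06],0,1],[[-0.477,0.183,0.06],0,1],[[-0.477,0.183,0.06],0,1]]'
python3 - <<'E'
from h import *
rows([.5304,.0063,.1025],-.3143)
c=cams.camera_info('wrist'); np.save('w13.npy',c,allow_pickle=True)
im=cams.capture('wrist')[:,:,::-1].copy();cv2.imwrite('pics/w13.png',im)
t=cams.capture('top')[:,:,::-1].copy();cv2.imwrite('pics/t13.png',t)
cv2.imwrite('pics/t13c.png',cv2.resize(t[170:270,240:370],None,fx=6,fy=6,interpolation=cv2.INTER_CUBIC))
cv2.imwrite('pics/s13.png',cv2.resize(cams.capture('scene')[140:290,150:400,::-1],None,fx=3.2,fy=3.2,interpolation=cv2.INTER_CUBIC))
E
```

```text
clock: 25.9
ee_pos: [0.5309, 0.0089, 0.116]
tcp_rot: [0.0, 0.808, 0.589, 0.0]
force: [0.4, -0.3, -3.3]
width: 0.0166
pos [0.5309 0.0089 0.116 ] th -17.87 tilt -1.0 shift [-0.0107  0.0013  0.054 ] roll 0.0014981445612203383 t 25.9 q [-0.09  0.1   1.61  0.    1.43  0.22] F [ 0.36 -0.29 -3.29] w 0.0166
```

View pics/w13.png

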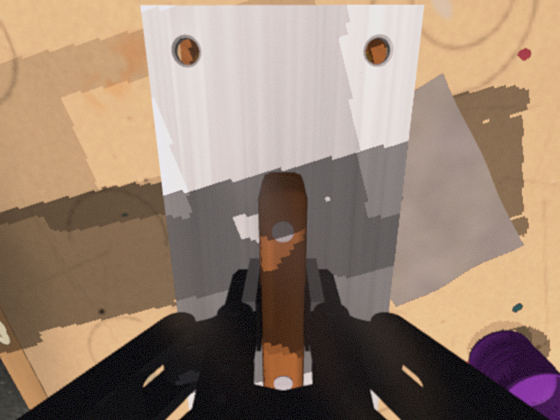

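View pics/t13c.png

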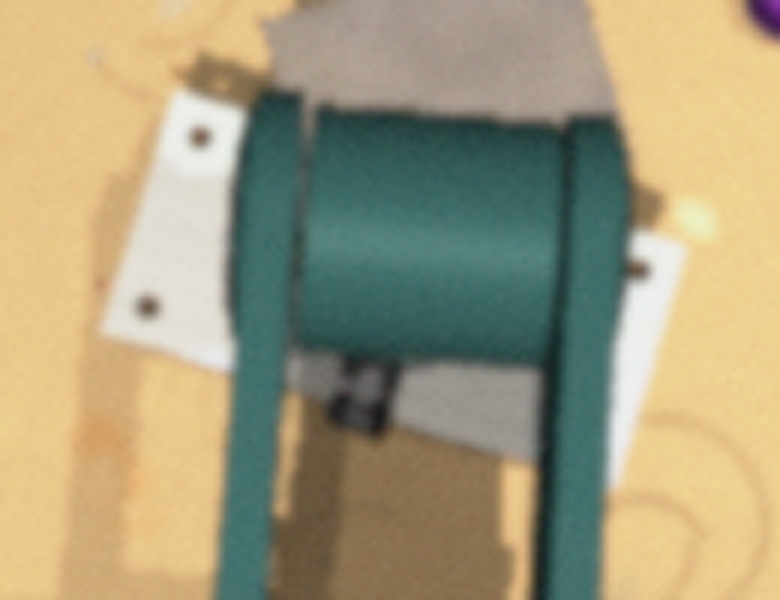

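View pics/s13.png

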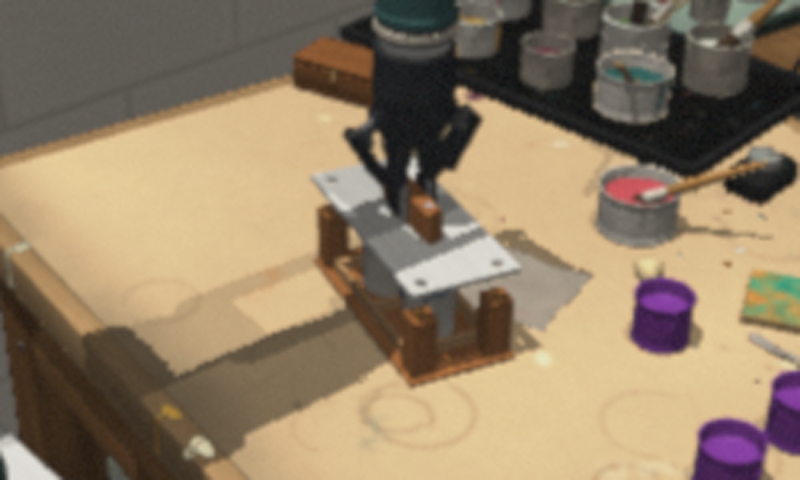

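Plate hovers over the rack; plate holes in the top view are at (273.3,192.8), (264.5,221) and (346,215, partly hidden). Compare with the rack holes from the same camera, then make the final shift.

```bash
python3 - <<'E'
from h import *
c=cams.camera_info('top')
f=lambda p:(240+(p[0]+.5)/6-.5,170+(p[1]+.5)/6-.5)
a=-.3113; R=np.array([[np.cos(a),-np.sin(a)],[np.sin(a),np.cos(a)]])
for i,p in [(0,(200,137)),(1,(147,306)),(3,(637,270))]:
    X=back(c,f(p),.0995)[:2]; H=R@HOLES[i]+[.52855,.00668]
    print(i,X,'minus rack(top est), rack frame mm',(R.T@(X-H)*1000).round(1))
rows([.5304,.0063,.1025],-.3143)
E
```

```text
0 [0.59604972 0.0906986 ] minus rack(top est), rack frame mm [0.5 2.7]
1 [0.52384687 0.11409772] minus rack(top est), rack frame mm [0.6 2.8]
3 [ 0.53649261 -0.09491654] minus rack(top est), rack frame mm [0.7 3.7]
pos [0.5309 0.0088 0.1161] th -17.89 tilt -1.0 shift [-0.0101  0.0011  0.0543] roll 0.0013662061098611978 t 26.05 q [-0.09  0.1   1.61  0.    1.43  0.22] F [ 0.58 -0.16 -2.55] w 0.0167
```

Both cameras agree that the plate needs about -2.6 mm along rack y and -0.5 mm along rack x. I'll correct that and descend to a 15 mm hover.

```bash
python3 -m handwheel '[[[-0.005,-0.001,0.005],0,1],[[-0.01,-0.002,0.015],0.001,1],[[-0.0105,-0.002,0.03],0.001,1],[[-0.0105,-0.002,0.043],0.001,1],[[-0.0105,-0.002,0.051],0.001,1],[[-0.0105,-0.002,0.054],0.001,1],[[-0.0105,-0.002,0.054],0.001,1],[[-0.0105,-0.002,0.054],0.001,1],[[-0.0105,-0.002,0.054],0.001,1]]'
python3 - <<'E'
from h import *
rows([.5304,.0063,.1025],-.3143)
c=cams.camera_info('wrist'); np.save('w14.npy',c,allow_pickle=True)
im=cams.capture('wrist')[:,:,::-1].copy();cv2.imwrite('pics/w14.png',im)
cv2.imwrite('pics/h14.png',np.hstack([cv2.resize(im[30:71,u-20:u+21],None,fx=8,fy=8,interpolation=cv2.INTER_CUBIC) for u in (187,377)]))
t=cams.capture('top')[:,:,::-1].copy();cv2.imwrite('pics/t14.png',t)
cv2.imwrite('pics/t14c.png',cv2.resize(t[170:270,240:370],None,fx=6,fy=6,interpolation=cv2.INTER_CUBIC))
s=cams.capture('scene')[:,:,::-1];cv2.imwrite('pics/s14.png',cv2.resize(s[185:270,240:320],None,fx=7,fy=7,interpolation=cv2.INTER_CUBIC))
rows([.5304,.0063,.1025],-.3143)
# predicted plate & rack hole pixels in wrist view
a=-.3143; R=np.array([[np.cos(a),-np.sin(a)],[np.sin(a),np.cos(a)]])
P=HOLES@R.T+[.5304,.0063]
print(proj(c,np.c_[P,np.full(4,.066)])[:2],proj(c,np.c_[P,np.full(4,.086)])[:2])
E
```

```text
clock: 27.18
ee_pos: [0.5296, 0.0064, 0.1024]
tcp_rot: [0.0, 0.809, 0.588, 0.0]
force: [0.7, -0.8, -3.1]
width: 0.0163
pos [0.5296 0.0064 0.1024] th -17.99 tilt -1.0 shift [ 0.0008  0.0032 -0.0002] roll 0.00023759998869786963 t 27.175 q [-0.1   0.11  1.63  0.    1.4   0.22] F [ 0.68 -0.77 -3.06] w 0.0163
pos [0.5295 0.0064 0.1024] th -17.99 tilt -1.0 shift [ 0.0008  0.0034 -0.0004] roll 0.0002501412984196924 t 27.325 q [-0.1   0.11  1.63  0.    1.4   0.22] F [ 0.46 -0.23 -3.71] w 0.0171
[[367.92171064  52.746399  ]
 [198.57344892  52.67712356]] [[379.9473504   47.47565689]
 [186.70654048  47.39686287]]
```

View pics/h14.png

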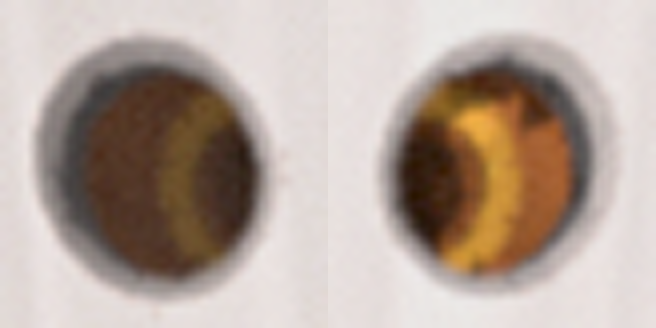

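View pics/t14c.png

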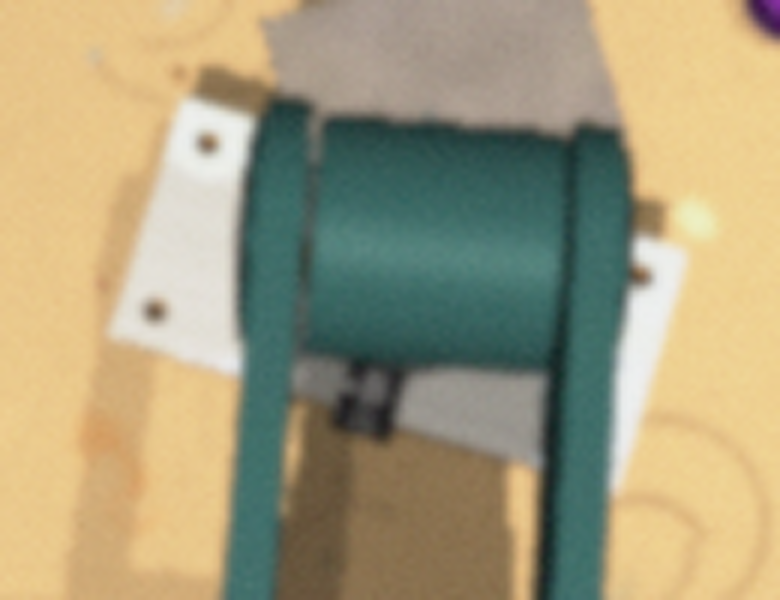

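View pics/s14.png

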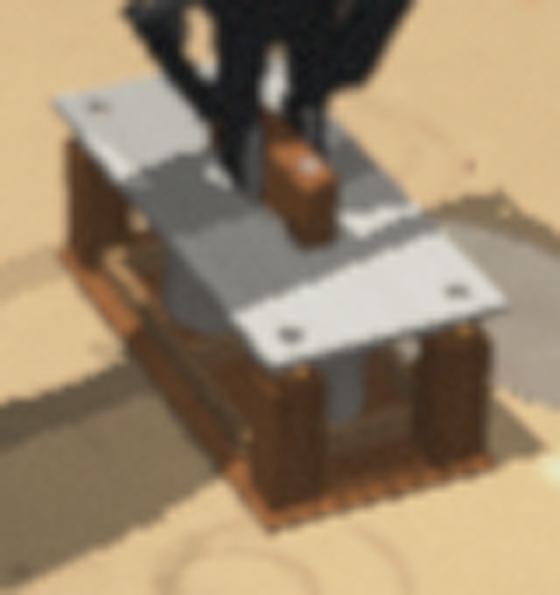

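```bash
python3 - <<'E'
from h import *
c=cams.camera_info('top')
f=lambda p:(240+(p[0]+.5)/6-.5,170+(p[1]+.5)/6-.5)
a=-.3113; R=np.array([[np.cos(a),-np.sin(a)],[np.sin(a),np.cos(a)]])
for i,p in [(0,(207,143)),(1,(154,311)),(3,(641,275))]:
    X=back(c,f(p),.0855)[:2]; H=R@HOLES[i]+[.52855,.00668]
    print(i,'rack frame mm',(R.T@(X-H)*1000).round(1))
# scene view: plate hole vs rack hole, predicted
c=cams.camera_info('scene'); P=HOLES@R.T+[.5296,.0064]
q=proj(c,np.c_[P,np.full(4,.0855)]); print(((q-[240,185]+.5)*7-.5).round(0))
# height from wrist hole spacing: plate top z giving 76 mm
w=np.load('w14.npy',allow_pickle=True).item()
for z in (.083,.0845,.086): 
    A=back(w,(377.9,49.9),z);B=back(w,(185.6,50.6),z);print(z,np.linalg.norm(A-B))
E
```

```text
0 rack frame mm [ 0.1 -0.1]
1 rack frame mm [-0.2  0.2]
3 rack frame mm [0.3 0.1]
[[254.  79.]
 [100. 113.]
 [293. 341.]
 [460. 298.]]
0.083 0.07736002898394277
0.0845 0.07658730518744268
0.086 0.0758145813909428
```

The top view puts all three visible holes within 0.3 mm of the rack holes. The wrist view shows the threads through both far holes, about 1 mm off at most. The height is consistent across views at about 15 mm. Last I check the robot is still, then hand in.

```bash
python3 -m handwheel '[[[0,0,0],0,1],[[0,0,0],0,1],[[0,0,0],0,1],[[0,0,0],0,1]]'
python3 - <<'E'
from h import *
rows([.5304,.0063,.1025],-.3143); print(abs(read_state()['joint_velocities']).max())
ctrl.sign_off()
E
```

```text
clock: 27.82
ee_pos: [0.5295, 0.0064, 0.1023]
tcp_rot: [-0.0, 0.809, 0.588, 0.0]
force: [0.1, -0.6, -2.0]
width: 0.0169
pos [0.5295 0.0064 0.1023] th -17.99 tilt -1.0 shift [ 0.0008  0.0037 -0.0008] roll 0.0002444856169424155 t 27.825 q [-0.1   0.11  1.63  0.    1.4   0.22] F [ 0.13 -0.62 -2.04] w 0.0169
0.002996894973462443
the job is handed in; nothing more can be done
```

Both tins are in the rack and the plate is hovering over the posts. I handed the job in at 27.8 s, and no verdict is reported.

- **Tins:** The narrow (blue wax) tin stands in cell_1 and the wide (maroon wax) tin in cell_0. Wrist and scene pictures taken after release show both upright in their cells.
- **Plate:** I'm holding it by its wooden grip at 80 N. It is level and about 15 mm above the posts, and the arm was nearly still at the end (joint speeds below 0.003 rad/s).
- **Hole alignment:** In the top view the three visible plate holes were within about 0.3 mm of the rack holes. The wrist view shows the threads through the two far holes and suggested an offset of up to about 1 mm, within the 4 mm allowed. The fourth plate hole was seen only in the scene view.
- **Small disagreements:** The two cameras differ by about 2 mm on the rack's position. The scene view had the plate holes about 1 pixel off from prediction.
- **Other things on the bench:** I had no contact with them during the moves. I did not measure their positions again at the end.

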